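# Load the yellow label roll that hangs behind the white one

## Task

The label printer needs the yellow label roll, which hangs behind the white roll on one of the rack's two hooks. First hang the white roll on the empty hook; then take the yellow roll off, lower it all the way into the open printer, onto the two small rollers between the green guides, and only then let go. Leave the stapler and the mouse where they are.

Things in the scene. Friction and masses are not known exactly. Their poses are not given: they have to be found in the camera images.
- rack: Grey perforated-metal counter rack, fixed, 250 wide, panel 12 thick and 160 high on a 6 mm high foot plate that reaches 60 in front of the panel. Origin on the counter under the middle of the panel's front face; front faces its -x, its y runs along the panel. A sliding-window glass pane stands upright along the counter to the right of it, at y = -0.22 of the world.
- hook_loaded: Steel peg hook that carries both rolls at the start, on the left or right of the rack. Horizontal round bar, 8 thick, 140 above the counter. Origin where the bar's axis meets the panel's front; the bar runs along -x to x = -108, then bends up at 45 degrees; its rounded end reaches x = -121, z = +13. A roll hanging on it has its centre 11 below the bar's axis.
- hook_spare: The other, empty hook, 130 to the side of hook_loaded; same size, same axes, parallel to it.
- white_roll: Roll of white labels, 64 outside diameter, 40 wide, 30 mm hole through a cardboard core, about 0.11 kg, rigid. Origin at its centre; its x axis is the roll's axis (along the hook's bar while it hangs). Hangs in front of the yellow roll, its centre 77 to 85 in front of the panel. Can be gripped across its diameter from above, a finger on either side of the bar.
- yellow_roll: Roll of yellow labels, the same size, weight and axes as the white one. Hangs behind it, its centre 29 to 34 in front of the panel.
- printer: Light grey label printer, black nose, fixed; its lid stands open behind the well, 165 high. Origin on the counter under the roll's seat; front with the label slot faces -x; a loaded roll's axis lies along y. Tub 124 wide, rim 66 high (73 in front of the seat at the platen roller), inside from x = -75 to +80. Two green guides, 52 long and 67 high, flared at the top, stand 47 apart about y = 0.
- roll_seat (a point): Where the centre of a fully seated roll lies: 49 above the counter, midway between the green guides, over two grey idler rollers (12 mm diameter, along y, at x = -22 and +22, axes 18 high). Axes as the printer's.
- stapler: Black stapler, 36x150x41, bystander; origin under its middle.
- mouse: Black computer mouse, 112x62x37, bystander; origin under its middle.
Mind the look-alikes: they are no part of the job. There is more than one size of the white_roll; the one meant has the size given above.

How it is judged:
On the way, in this order (a step that is already met when the one before it is completed fails the run):
1. the white roll hangs freely on the spare hook, let go, while the yellow roll still hangs on its own hook (distance between white_roll and hook_spare below 0.112 m and x of white_roll in the frame of hook_spare below -0.01 m and y of white_roll in the frame of hook_spare between -0.012 and 0.012 m and z of white_roll in the frame of hook_spare between -0.017 and -0.005 m and angle between the x axis of white_roll and the x axis of hook_spare, either way round below 0.25 rad and contact force between the fingers and white_roll below 0.2 N and horizontal distance between yellow_roll and hook_loaded below 0.112 m and z of yellow_roll in the frame of hook_loaded above -0.017 m), for 0.2 s.
2. the yellow roll is lowered between the printer's guides, still held by the fingers (horizontal distance between yellow_roll and roll_seat below 0.012 m and z of yellow_roll in the frame of roll_seat below 0.02 m and contact force between the fingers and yellow_roll above 0.5 N), for 0.05 s.
At the end, for the whole second after the job is handed in: Yellow roll at rest on the printer's idler rollers: centre within 8 mm sideways and 4 mm in height of the seat, axis within 0.15 rad of the printer's y. White roll hanging at rest on the spare hook: within 12 mm sideways of the bar, 5 to 17 mm below it, at most 112 mm out. Both let go (horizontal distance between yellow_roll and roll_seat below 0.008 m and z of yellow_roll in the frame of roll_seat between -0.006 and 0.004 m and angle between the x axis of yellow_roll and the y axis of roll_seat, either way round below 0.15 rad and linear speed of each of yellow_roll, white_roll below 0.03 m/s and distance between white_roll and hook_spare below 0.112 m and x of white_roll in the frame of hook_spare below -0.01 m and y of white_roll in the frame of hook_spare between -0.012 and 0.012 m and z of white_roll in the frame of hook_spare between -0.017 and -0.005 m and angle between the x axis of white_roll and the x axis of hook_spare, either way round below 0.25 rad); the robot touches nothing.
It fails at once if the stapler or the mouse is pushed away by more than 30 mm (distance of any of stapler, mouse from where it was at the start of the episode above 0.03 m).
It also fails if it takes over 51 s, if anything falls off the work surface, if the arm or the gripper's body presses on something with over 40 N, if the wrist force passes 120 N, or if a joint passes its speed limit or range.

## Robot

A 6-joint arm with a two-finger parallel gripper is mounted at the origin on the work surface; the furniture and walls round the work are solid. World frame = base frame: x ahead of the robot, y to its left, z up, the work surface at z = 0. Lengths are in m, angles in rad, forces in N, time in s.
With the tool pointing down it reaches from about 0.35 to 0.725 m from the base axis. Payload 4.3 kg.
Tool frame: the origin (TCP) lies on the mounting face of the last link; the fingertips stand 173 mm ahead of it and the grasp point (between the pads) lies 155 mm ahead of it; z points along the fingers, y is the line along which they close (so a half turn about z gives the same grasp; the last joint's range is limited). The gripper opens to 85 mm and grips with 20 to 120 N. Pads are 22 mm wide; open, the fingers measure 114 mm over their backs; the gripper's body (76 mm by 85 mm) begins 54 mm behind the grasp point. The pads swing forward as they close: fully open they stand 13 mm farther back than shut.
Start: joints at [1.231, 0.377, 0.081, 1.274, 0, 1.46], TCP at [0.131, 0.56, 0.405] pointing down, gripper open.
Joint ranges: [-2.72, 2.72], [-0.84, 1.66], [-1.02, 1.22], [-1.77, 2.12], [-1.37, 1.28], [-3.14, 3.14]. Speed limits (rad/s): [2.57, 2.57, 3.14, 3.14, 3.14, 3.14].

## Interface

Orientations are given as a unit quaternion [w, x, y, z].
In Python, from workcell import ctrl gives the robot as it stands. The module is installed in compiled form; this text tells all that it offers.
- The arm moves only by the tool crank_tcp, called as name([rows], argument=value, ...), one row to a line, values as JSON. Schema: {"type":"object","properties":{"segments":{"type":"array","items":{"type":"object","properties":{"finger_gap":{"type":"number"},"d":{"type":"array","items":{"type":"number"},"minItems":3,"maxItems":3},"turn_vec":{"type":"array","items":{"type":"number"},"minItems":3,"maxItems":3}},"additionalProperties":false,"required":["finger_gap"]},"minItems":1,"maxItems":5},"force":{"type":"number"},"only":{"type":"string"},"quiet":{"type":"boolean"},"lines":{"type":"string"}},"required":["segments"],"additionalProperties":false}. segments is a list of rows, 1 to 5 of them, each an object with the fields finger_gap (the finger opening in m), d (a list: dx, dy, dz in m), turn_vec (a list: a rotation vector rx, ry, rz in rad); a field left out counts as zero (the opening has to be given); each row shifts and turns the commanded pose from where the row before left it, along the tool's axes as they then stand; what a row does not reach is not made up. A row lasts 1/10 s, in which the tool goes at most 0.05 m and 0.15 rad, less where a joint would pass 70% of its speed; a pose out of reach is approached as far as the arm can. The fingers move at their own pace and stop on an object; force is the grip in N (left out, the last holds). Time passes only in rows, so rows that do not move let the fingers close. The tool returns the time, the measured TCP pose, the force, the opening and the grip force at its end. only (a regular expression) keeps the lines of the reply that match it, lines (a string "A,B") keeps lines A to B, and quiet returns only ok. Input that does not fit is refused with a message, and nothing moves.
- ctrl.sense(): the state, without advancing time (a new reading comes with each control period).
- ctrl.get_image(name): name is "side" or "top" or "wrist"; returns a dict with "frame" (420x560x3 uint8, red, green, blue), "fx", "fy", "cx", "cy" (pixels), "world_to_cam" (4x4, takes a point from world to camera coordinates); the wrist camera has in their place "mount" (4x4, takes a point from camera to tool coordinates, whose origin is the TCP and whose axes are the flange's). Camera axes: x right, y down, z forward; pixel columns grow to the right and rows downward; lengths in m; the calibration is good to about 2 mm. A picture is of the moment at which its call begins: read the wrist's pose just before it. There is no depth.
- ctrl.finish_job(): hands the job in; it is judged then, once.
Trained networks look in a picture, given as the dict that the camera call returned (one of the last four; its "shot" number tells which), for a name from the list of things; names that differ only in an ending like _2 or _b are one class to them, and where a whole thing is asked for, a point or a joint stands for the part that bears it (a point fixed in the world has none). Each returns a list of dicts, best first, with "confidence" (0 to 1); they miss things now and then, are a little off and sometimes report something else, mostly with a low value. They report only what shows in the picture. A call takes as long as a camera call. They do not tell look-alikes from the thing itself.
- ctrl.look_for(picture, label): "xyz" ([x, y, z] in m, in world coordinates, good to about 4 mm: the middle of the surface that is visible of it).
- ctrl.silhouettes(picture, label): "pixels" (420x560 bool, what is visible of it).
The state is a dict: "time_s": time; "qpos": joint angles; "qvel": joint speeds; "tau": joint torques, N m; "eef_pos": TCP position; "eef_rot": TCP orientation; "ft_force": force on the tool from outside, world axes, zero at the start; "ft_torque": the same for the moment, N m; "opening": finger opening in m; "finger_force": force on a finger pad.
Only numpy, scipy, OpenCV 4.12 (cv2) and the standard library are available. Lean on these libraries where they do the work, as an engineer would, in place of code of your own. Each camera call takes 0.05 s, during which the arm holds its last target. There are 200 camera calls.

## Working session

There is one attempt and no reset: what is moved stays moved. The work goes in short steps, Python scripts to look and compute and a tool call to move; the robot and the scene stay as the last step left them, time stands still between calls to the robot, and variables do not carry over. Pictures are saved under pics/ and viewed, at most 10 in all, crops included, and the job is handed in when it is done.

```bash
mkdir -p pics
```

Create h.py:
```python
from workcell import ctrl
import numpy as np, cv2
np.set_printoptions(precision=4,suppress=True)
def save(im,n): cv2.imwrite('pics/'+n+'.png',im['frame'][:,:,::-1])
```

Run:
```python
from h import *
s=ctrl.sense();print(s['eef_pos'],s['eef_rot'],s['opening'])
fr=[]
for c in ['side','top','wrist']:
    im=ctrl.get_image(c);fr.append(im['frame'])
    if c!='wrist':
        W=np.array(im['world_to_cam']);print(c,-W[:3,:3].T@W[:3,3],W[:3,:3].tolist(),im['fx'])
    else: print(np.array(im['mount']))
    for l in ['rack','hook_loaded','hook_spare','white_roll','yellow_roll','printer','roll_seat','stapler','mouse']:
        try: print(c,l,[(np.array(d['xyz']),round(d['confidence'],2)) for d in ctrl.look_for(im,l)][:4])
        except Exception as e: print(c,l,e)
    save(im,c+'0')
print(ctrl.sense()['time_s'])
```

```text
[0.1309 0.5596 0.4038] [-0.0002  0.1147  0.9934 -0.001 ] 0.08553674037881541
side [0.9732 0.5512 0.7799] [[-0.7140198253038977, 0.7001235627658714, -0.0016388816353009638], [0.5191443237512994, 0.5278749664333343, -0.6721883597101428], [-0.46974978466178946, -0.4808066312698164, -0.740378364849469]] 405.25793938912466
side rack [(array([0.6689, 0.0676, 0.0434]), 0.86)]
side hook_loaded [(array([0.5552, 0.1234, 0.1432]), 0.51)]
side hook_spare [(array([ 0.584 , -0.018 ,  0.1458]), 0.64)]
side white_roll [(array([0.5853, 0.1358, 0.1515]), 0.7), (array([ 0.4722, -0.0685,  0.0305]), 0.69), (array([0.6665, 0.235 , 0.036 ]), 0.68)]
side yellow_roll [(array([0.6344, 0.1228, 0.1511]), 0.85), (array([0.554 , 0.1206, 0.1435]), 0.18)]
side printer [(array([0.486 , 0.2652, 0.0542]), 0.78)]
side roll_seat [(array([0.4865, 0.2675, 0.0537]), 0.79)]
side stapler [(array([ 0.396 , -0.0242,  0.0355]), 0.64)]
side mouse [(array([0.473 , 0.0911, 0.0288]), 0.82)]
top [0.4575 0.1037 0.9724] [[0.014012062110263844, -0.9993581812098419, -0.032967980896237425], [-0.996990860527963, -0.011449625492703073, -0.
[... 256 characters left out ...]
0.137 ]), 0.78)]
top white_roll [(array([0.5831, 0.1084, 0.1551]), 0.72)]
top yellow_roll [(array([0.6276, 0.1118, 0.1572]), 0.84), (array([0.655 , 0.1127, 0.1442]), 0.55)]
top printer [(array([0.5117, 0.3021, 0.068 ]), 0.85)]
top roll_seat [(array([0.5129, 0.3048, 0.0677]), 0.72)]
top stapler [(array([ 0.3811, -0.0325,  0.0417]), 0.66)]
top mouse [(array([0.4561, 0.075 , 0.0294]), 0.94)]
[[ 0.001  -0.9515 -0.3076  0.0789]
 [ 1.      0.001  -0.0001 -0.0004]
 [ 0.0004 -0.3076  0.9515  0.0303]
 [ 0.      0.      0.      1.    ]]
wrist rack []
wrist hook_loaded []
wrist hook_spare []
wrist white_roll []
wrist yellow_roll []
wrist printer []
wrist roll_seat []
wrist stapler []
wrist mouse []
1.5
```

View pics/top0.png

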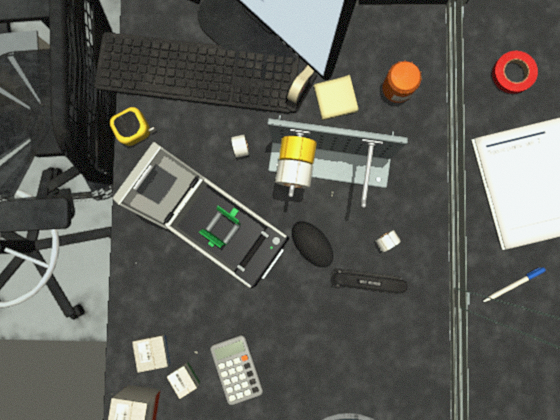

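View pics/side0.png

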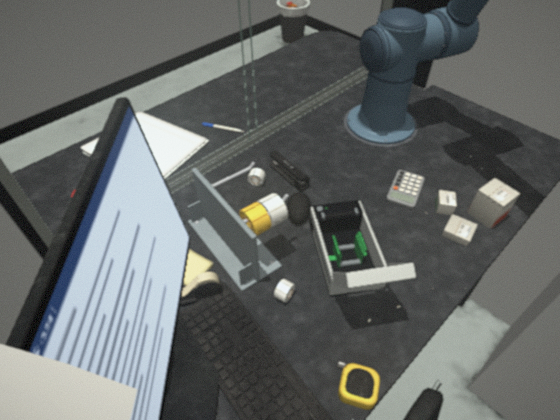

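The top view shows the white roll at (293,175) and yellow at (297,148) on the left hook. The spare hook runs (371,140)–(364,205), and the guides sit around (220,227). The lid end of the printer is at upper left and the nose at (270,262). I'll zoom in for precise geometry.

Run:
```python
from h import *
im=ctrl.get_image('top');f=im['frame'][:,:,::-1]
np.savez('top.npz',f=f,W=np.array(im['world_to_cam']),k=[im[k] for k in('fx','fy','cx','cy')])
c=cv2.resize(f[110:290,185:425],None,fx=3.33,fy=3.33,interpolation=cv2.INTER_CUBIC);cv2.imwrite('pics/topz.png',c[:600,:800])
for l in ['hook_spare','white_roll','yellow_roll','roll_seat','printer','rack']:
    d=ctrl.silhouettes(im,l)[0]; p=d['pixels']; ys,xs=np.nonzero(p)
    r=cv2.minAreaRect(np.column_stack([xs,ys]).astype(np.float32)); print(l,round(d['confidence'],2),len(xs),xs.mean(),ys.mean(),r, xs.min(),xs.max(),ys.min(),ys.max())
hsv=cv2.cvtColor(f,cv2.COLOR_BGR2HSV);g=cv2.inRange(hsv,(45,120,60),(80,255,255))
n,_,st,ce=cv2.connectedComponentsWithStats(g)
for i in range(1,n):
    if st[i][4]>20: print(st[i],ce[i])
```

```text
hook_spare 0.73 379 368.38258575197887 167.48284960422163 ((372.0, 173.5), (67.0, 20.0), 90.0) 362 382 140 207
white_roll 0.74 861 294.4692218350755 174.19396051103368 ((294.45660400390625, 174.0317840576172), (35.429325103759766, 25.925750732421875), 8.746162414550781) 276 312 161 188
yellow_roll 0.76 862 297.75522041763344 149.8259860788863 ((297.762939453125, 149.45823669433594), (36.18620300292969, 26.410781860351562), 5.906141757965088) 279 316 136 164
roll_seat 0.94 11278 202.01259088490866 215.5896435538216 ((202.12571716308594, 218.61434936523438), (172.91351318359375, 72.66764068603516), 34.85445785522461) 113 288 143 288
printer 0.76 11250 201.9494222222222 215.75377777777777 ((203.06219482421875, 217.04022216796875), (173.19837951660156, 71.70916748046875), 32.905242919921875) 114 288 144 288
rack 0.74 4912 340.4222312703583 151.88701140065146 ((334.0773620605469, 153.09307861328125), (141.42091369628906, 54.21134567260742), 8.27589225769043) 267 407 119 187
[217 206  22  18 169] [229.3964 213.8166]
[199 229  25  19 201] [211.3682 238.4378]
```

View pics/topz.png

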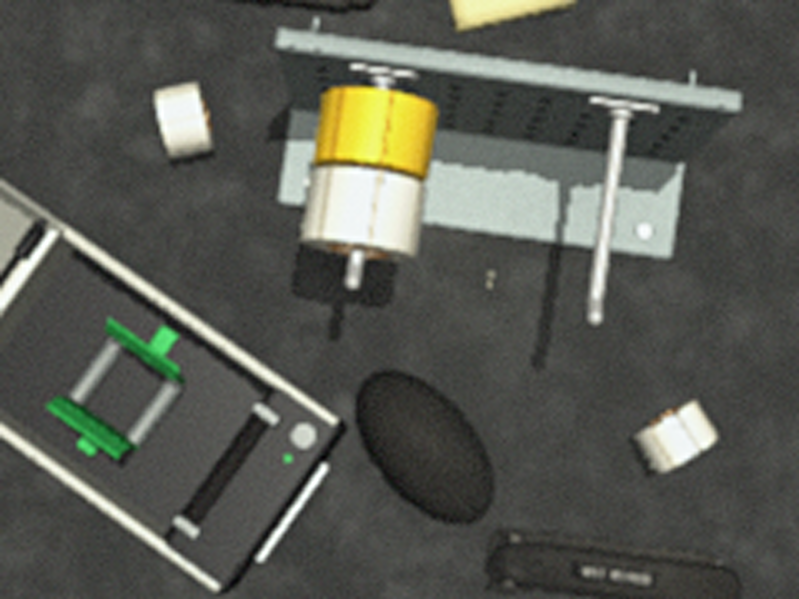

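The zoom shows the spare bar from base (621,108) to tip (595,318), and the loaded bar from (381,75) to (353,284). The rollers span (115,342)-(73,400) and (180,388)-(133,443), and the panel's top edge runs (278,45)–(740,108).

Add to h.py:
```python
def unp(W,k,u,v,z):
    d=W[:3,:3].T@np.array([(u-k[2])/k[0],(v-k[3])/k[1],1]);c=-W[:3,:3].T@W[:3,3]
    return c+d*(z-c[2])/d[2]
```

Run:
```python
from h import *
t=np.load('top.npz');W,k=t['W'],t['k']
q=lambda u,v,z:unp(W,k,185+u/3.33,110+v/3.33,z)[:2]
P=dict(sb=q(621,108,.14),st=q(595,318,.157),lb=q(381,75,.14),lt=q(353,284,.157),pl=q(278,45,.166),pr=q(740,108,.166))
for n,p in P.items():print(n,p)
for a,b in(('st','sb'),('lt','lb')):
    d=P[b]-P[a];print(a,np.linalg.norm(d),np.arctan2(d[1],d[0]))
d=P['pl']-P['pr'];print('panel',np.linalg.norm(d),np.arctan2(-d[0],d[1]))
print('loaded-spare',P['lb']-P['sb'],P['lt']-P['st'])
r=[q(115,342,.024),q(73,400,.024),q(180,388,.024),q(133,443,.024)]
print('seat from rollers',np.mean(r,0), r)
g=[q(107,320,.067),q(183,378,.067),q(48,400,.067),q(128,460,.067)]
print('seat guides',np.mean(g,0));
for a,b in((1,0),(3,2)):
    d=g[b]-g[a];print('guide',np.linalg.norm(d),np.arctan2(d[1],d[0]))
rim=[q(345,425,.073),q(60,232,.073),q(218,588,.07),q(0,435,.066)]
for a,b in((0,1),(2,3)):
    d=rim[b]-rim[a];print('rim',np.arctan2(d[1],d[0]))
for n,u,v in(('white',294.46,174.1),('yellow',297.76,149.5)):print(n,unp(W,k,u,v,.158))
# side view
im=ctrl.get_image('side');W2=np.array(im['world_to_cam']);k2=[im[x] for x in('fx','fy','cx','cy')]
print(ctrl.sense()['time_s'])
```

```text
sb [ 0.6398 -0.0223]
st [ 0.5241 -0.0062]
lb [0.6572 0.1078]
lt [0.5407 0.1212]
pl [0.6668 0.1625]
pr [ 0.6345 -0.0804]
st 0.11680830492388844 -0.13894081800714045
lt 0.11721377657617063 -0.11470018961336223
panel 0.2449614520594679 -0.13189655268074235
loaded-spare [0.0174 0.1302] [0.0166 0.1274]
seat from rollers [0.4853 0.2633] [array([0.5168, 0.2704]), array([0.4807, 0.2955]), array([0.489 , 0.2296]), array([0.4549, 0.2578])]
seat guides [0.4862 0.2613]
guide 0.0567380901898728 0.9365030669046835
guide 0.05917290382094422 0.9493624411692163
rim 0.9902372463362991
rim 0.9864352423463727
white [0.5783 0.1156 0.158 ]
yellow [0.6223 0.1103 0.158 ]
1.9
```

Add to h.py:
```python
from scipy.spatial.transform import Rotation as Ro
def pose():
    s=ctrl.sense();q=s['eef_rot'];return np.array(s['eef_pos']),Ro.from_quat([q[1],q[2],q[3],q[0]]).as_matrix()
def target(yang):
    y=np.array([np.cos(yang),np.sin(yang),0]);z=np.array([0,0,-1.]);return np.column_stack([np.cross(y,z),y,z])
def go(xyz,yang):
    "rotation (tool) first; then shift in the turned tool axes"
    p,R=pose();T=target(yang)
    print('rot',Ro.from_matrix(R.T@T).as_rotvec(),'shift after rot',T.T@(np.array(xyz)-p))
```

Run:
```python
from h import *
go([.575,.117,.39],1.441)
```

```text
rot [ 0.0001  0.     -0.1   ] shift after rot [-0.4976 -0.3817  0.0147]
```

crank_tcp([
  {"finger_gap": 0.085,"turn_vec": [0,0,-0.1]},
  {"finger_gap": 0.085,"d": [-0.03,-0.024,0]},
  {"finger_gap": 0.085,"d": [-0.035,-0.027,0]},
  {"finger_gap": 0.085,"d": [-0.035,-0.027,0]},
  {"finger_gap": 0.085,"d": [-0.035,-0.027,0]},
], force=40)

```text
time_s: 2.4
eef_pos: [0.252, 0.4371, 0.4048]
eef_rot: [0.0, 0.064, 0.998, 0.0]
ft_force: [1.3, 1.2, -0.5]
opening: 0.0848
finger_force: 0.0
```

crank_tcp([
  {"finger_gap": 0.085,"d": [-0.035,-0.027,0]},
  {"finger_gap": 0.085,"d": [-0.035,-0.027,0]},
  {"finger_gap": 0.085,"d": [-0.035,-0.027,0]},
  {"finger_gap": 0.085,"d": [-0.035,-0.027,0]},
  {"finger_gap": 0.085,"d": [-0.035,-0.027,0]},
])

```text
time_s: 2.9
eef_pos: [0.4083, 0.2803, 0.405]
eef_rot: [0.0, 0.065, 0.998, 0.0]
ft_force: [-0.5, 0.8, 1.0]
opening: 0.0848
finger_force: 0.0
```

crank_tcp([
  {"finger_gap": 0.085,"d": [-0.035,-0.027,0]},
  {"finger_gap": 0.085,"d": [-0.035,-0.027,0]},
  {"finger_gap": 0.085,"d": [-0.035,-0.027,0]},
  {"finger_gap": 0.085,"d": [-0.035,-0.027,0]},
  {"finger_gap": 0.085},
])

```text
time_s: 3.4
eef_pos: [0.5354, 0.153, 0.4043]
eef_rot: [0.001, 0.068, 0.998, -0.001]
ft_force: [-1.1, -0.2, -0.2]
opening: 0.0852
finger_force: 0.0
```

Run:
```python
from h import *
go([.575,.117,.39],1.441)
```

```text
rot [-0.001   0.0023 -0.0062] shift after rot [-0.0439 -0.0306  0.0143]
```

crank_tcp([
  {"finger_gap": 0.085,"d": [-0.022,-0.015,0],"turn_vec": [0,0,-0.006]},
  {"finger_gap": 0.085,"d": [-0.022,-0.015,0]},
  {"finger_gap": 0.085},
  {"finger_gap": 0.085},
])

```text
time_s: 3.8
eef_pos: [0.5718, 0.1215, 0.4045]
eef_rot: [-0.0, 0.062, 0.998, 0.0]
ft_force: [1.0, 1.0, 0.1]
opening: 0.0852
finger_force: 0.0
```

Run:
```python
from h import *
p,R=pose();im=ctrl.get_image('wrist');save(im,'w1');M=np.array(im['mount'])
T=np.eye(4);T[:3,:3]=R;T[:3,3]=p;W=np.linalg.inv(T@M);k=[im[x] for x in('fx','fy','cx','cy')];np.savez('w1.npz',W=W,k=k)
for l in ['white_roll','yellow_roll']:
  for d in ctrl.silhouettes(im,l)[:2]:
    m=d['pixels'];ys,xs=np.nonzero(m);r=cv2.minAreaRect(np.column_stack([xs,ys]).astype(np.float32));print(l,d['confidence'],r)
```

```text
white_roll 0.92 ((386.9000549316406, 243.20001220703125), (39.528465270996094, 30.04163360595703), 71.56504821777344)
white_roll 0.75 ((270.5, 230.0), (80.0, 89.0), 90.0)
yellow_roll 0.65 ((178.0663299560547, 276.6250305175781), (345.0374755859375, 154.75399780273438), 0.4677102863788605)
yellow_roll 0.6 ((270.25836181640625, 292.1858825683594), (67.39743041992188, 84.3108139038086), 89.30130767822266)
```

View pics/w1.png

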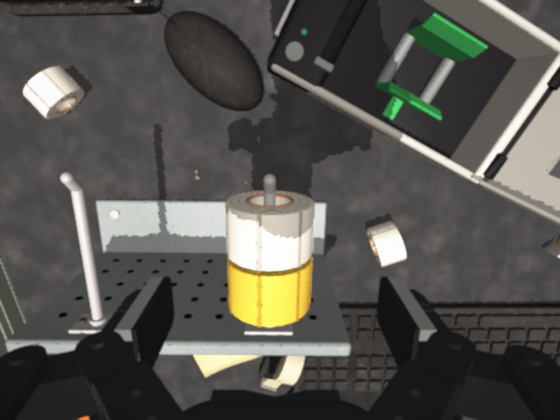

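The wrist view shows white above yellow in the picture, with edges at u≈227–314. The loaded bar's tip is at (270,180); the spare bar runs (96,322)→(66,178); the panel looks level, so the gripper is aligned with it. The rollers and guides sit at about (415,70).

Run:
```python
from h import *
t=np.load('w1.npz');W,k=t['W'],t['k'];q=lambda u,v,z:unp(W,k,u,v,z)[:2]
sb,st,lt=q(96,320,.14),q(66,178,.15),q(270,180,.15)
lb=q(268,331,.14)
print('sb',sb,'st',st,'lt',lt,'lb',lb)
d=sb-st;print(np.linalg.norm(d),np.arctan2(d[1],d[0]));print('tips',lt-st,np.linalg.norm(lt-st))
pl,pr=q(10,345,.166),q(350,346,.166);d=pr-pl;print('panel',np.linalg.norm(d),np.arctan2(-d[0],d[1]))
print('white/yellow boundary top',q(270,265,.161),'white front',q(270,205,.15))
print('axis mid',q(270.7,232,.135),q(270.5,290,.135))
r=[q(411,35,.024),q(386,82,.024),q(450,62,.024),q(425,102,.024)];print('seat',np.mean(r,0))
for a,b in((0,1),(2,3)):
    d=r[b]-r[a];print(np.arctan2(d[1],d[0]),np.linalg.norm(d))
```

```text
sb [ 0.6386 -0.0254] st [ 0.5265 -0.0085] lt [0.5439 0.1214] lb [0.6647 0.1042]
0.11335226391354063 -0.14954950538610925
tips [0.0174 0.1299] 0.13104442920449194
panel 0.2377520334388172 -0.1267518066190076
white/yellow boundary top [0.5985 0.1145] white front [0.5606 0.1192]
axis mid [0.5853 0.1164] [0.6321 0.1102]
seat [0.4875 0.2637]
-0.5623774022580512 0.04355524785391313
-0.6061450010275682 0.039336378669111265
```

Run:
```python
from h import *
go([.5787,.1164,.280],1.438)
```

```text
rot [ 0.0003 -0.0005  0.0102] shift after rot [-0.0082 -0.0047  0.1248]
```

crank_tcp([
  {"finger_gap": 0.085,"d": [-0.008,-0.005,0],"turn_vec": [0,0,0.01]},
  {"finger_gap": 0.085,"d": [0,0,0.03]},
  {"finger_gap": 0.085,"d": [0,0,0.035]},
  {"finger_gap": 0.085,"d": [0,0,0.035]},
  {"finger_gap": 0.085,"d": [0,0,0.025]},
])

```text
time_s: 4.45
eef_pos: [0.5787, 0.1154, 0.2775]
eef_rot: [-0.001, 0.067, 0.998, -0.0]
ft_force: [0.4, 0.9, -0.3]
opening: 0.0848
finger_force: 0.0
```

crank_tcp([
  {"finger_gap": 0.085},
  {"finger_gap": 0.085},
])

```text
time_s: 4.65
eef_pos: [0.5794, 0.1154, 0.2801]
eef_rot: [-0.0, 0.067, 0.998, -0.0]
ft_force: [-0.4, 0.5, 0.3]
opening: 0.085
finger_force: 0.0
```

Run:
```python
from h import *
go([.5787,.1164,.280],1.438)
```

```text
rot [-0.0001 -0.0005 -0.0009] shift after rot [0.0008 0.0009 0.0001]
```

Close. Opening 0.06 call with force 30.

crank_tcp([
  {"finger_gap": 0.06,"d": [0,0.001,0]},
  {"finger_gap": 0.05},
  {"finger_gap": 0.05},
  {"finger_gap": 0.05},
  {"finger_gap": 0.05},
], force=35)

```text
time_s: 5.15
eef_pos: [0.5805, 0.1166, 0.2823]
eef_rot: [0.002, 0.067, 0.998, 0.001]
ft_force: [-1.3, -0.1, 6.7]
opening: 0.0639
finger_force: 37.9
```

Run:
```python
from h import *
im=ctrl.get_image('wrist');save(im,'w2')
go([.5787,.1164,.280],1.438)
```

```text
rot [ 0.0015  0.0045 -0.0008] shift after rot [ 0.0017 -0.0004  0.0023]
```

View pics/w2.png

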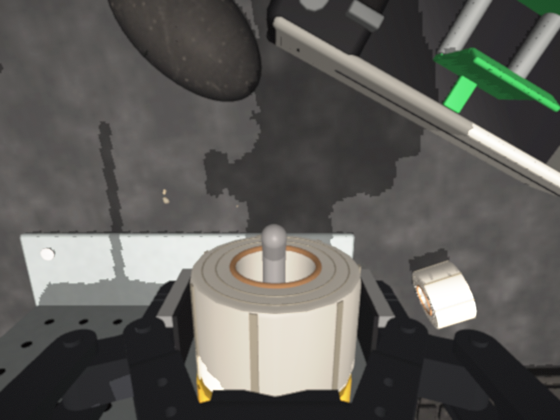

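The white roll is gripped at 63.9 mm, with the bar centred in its hole at (275,265). Next I lift 17 mm to about TCP z=0.299, then pull out.

crank_tcp([
  {"finger_gap": 0.05,"d": [0,0,-0.01]},
  {"finger_gap": 0.05,"d": [0,0,-0.009]},
  {"finger_gap": 0.05},
  {"finger_gap": 0.05},
])

```text
time_s: 5.6
eef_pos: [0.5797, 0.1163, 0.2992]
eef_rot: [0.001, 0.067, 0.998, 0.0]
ft_force: [0.4, -0.1, -0.5]
opening: 0.0642
finger_force: 38.8
```

Run:
```python
from h import *
go([.5787,.1164,.2993],1.438)
```

```text
rot [ 0.0003  0.001  -0.001 ] shift after rot [ 0.001  -0.     -0.0001]
```

crank_tcp([
  {"finger_gap": 0.05,"d": [0.01,0,0]},
  {"finger_gap": 0.05,"d": [0.015,0,0]},
  {"finger_gap": 0.05,"d": [0.015,0,0]},
  {"finger_gap": 0.05,"d": [0.015,0,0]},
  {"finger_gap": 0.05,"d": [0.015,0,0]},
])

```text
time_s: 6.1
eef_pos: [0.5084, 0.1257, 0.2981]
eef_rot: [-0.001, 0.067, 0.998, -0.0]
ft_force: [0.4, -0.9, 0.2]
opening: 0.064
finger_force: 38.8
```

crank_tcp([
  {"finger_gap": 0.05,"d": [0.01,0,0]},
  {"finger_gap": 0.05},
])

```text
time_s: 6.3
eef_pos: [0.4984, 0.1272, 0.2983]
eef_rot: [-0.001, 0.067, 0.998, -0.0]
ft_force: [-0.8, -0.6, -0.9]
opening: 0.0636
finger_force: 38.8
```

Run:
```python
from h import *
im=ctrl.get_image('wrist');save(im,'w3');print(ctrl.sense()['ft_force'])
a=-.133;ex=np.array([np.cos(a),np.sin(a)])
st=np.array([.5258,-.0078]);print(st-.037*ex)
go([*(st-.037*ex),.2993],1.438)
```

```text
[-0.1677 -0.4781 -0.6496]
[ 0.4891 -0.0029]
rot [-0.0002 -0.0005 -0.0006] shift after rot [-0.007  -0.1302 -0.0008]
```

View pics/w3.png

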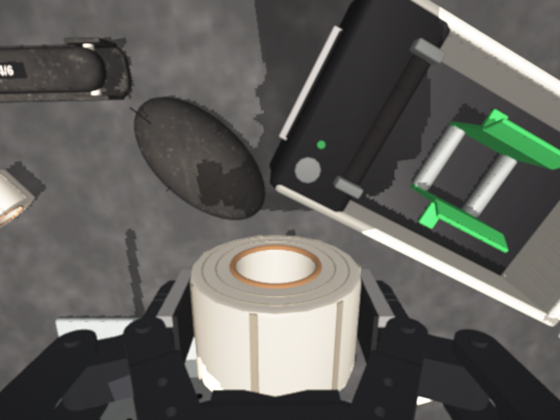

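The hole is clear of the bar, so the white roll is off. I move 130 mm sideways.

crank_tcp([
  {"finger_gap": 0.05,"d": [0,-0.025,0]},
  {"finger_gap": 0.05,"d": [0,-0.03,0]},
  {"finger_gap": 0.05,"d": [0,-0.03,0]},
  {"finger_gap": 0.05,"d": [0,-0.03,0]},
  {"finger_gap": 0.05,"d": [0,-0.015,0]},
])

```text
time_s: 6.85
eef_pos: [0.4833, -0.004, 0.2988]
eef_rot: [0.0, 0.068, 0.998, -0.0]
ft_force: [-0.3, 1.3, -0.3]
opening: 0.0639
finger_force: 38.9
```

crank_tcp([
  {"finger_gap": 0.05},
  {"finger_gap": 0.05},
])

```text
time_s: 7.05
eef_pos: [0.4834, -0.0021, 0.2987]
eef_rot: [0.0, 0.067, 0.998, 0.0]
ft_force: [-0.7, 0.7, -1.3]
opening: 0.064
finger_force: 38.9
```

Run:
```python
from h import *
p,R=pose();im=ctrl.get_image('wrist');save(im,'w4');M=np.array(im['mount'])
go([.4963,-.0024,.2993],1.438)
im=ctrl.get_image('top');f=im['frame'][110:290,265:425,::-1];cv2.imwrite('pics/t4.png',cv2.resize(f,None,fx=3.3,fy=3.3,interpolation=cv2.INTER_CUBIC))
```

```text
rot [ 0.0005  0.0004 -0.001 ] shift after rot [-0.013   0.001  -0.0006]
```

View pics/w4.png

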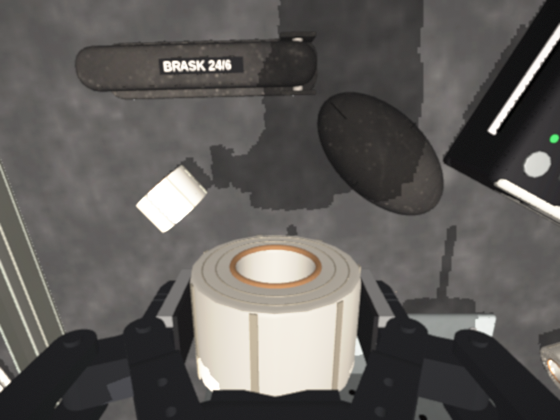

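crank_tcp([
  {"finger_gap": 0.05,"d": [-0.012,0,0]},
  {"finger_gap": 0.05,"d": [-0.012,0,0]},
  {"finger_gap": 0.05,"d": [-0.012,0,0]},
  {"finger_gap": 0.05},
])

```text
time_s: 7.55
eef_pos: [0.52, -0.006, 0.2988]
eef_rot: [0.001, 0.066, 0.998, 0.0]
ft_force: [0.5, -0.5, -1.7]
opening: 0.0642
finger_force: 38.9
```

Run:
```python
from h import *
im=ctrl.get_image('wrist');save(im,'w5');print(ctrl.sense()['ft_force'])
```

```text
[-0.4854  0.4623 -0.2868]
```

View pics/w5.png

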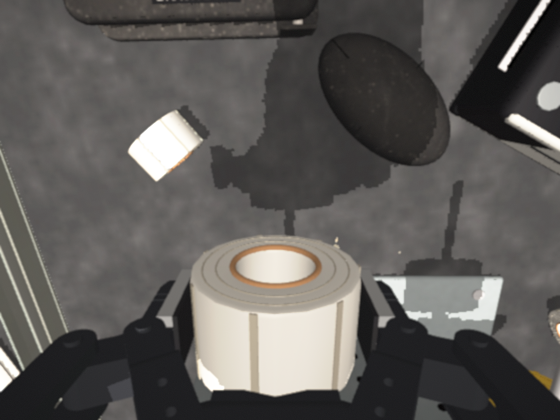

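The tip is already about 15 mm inside the hole and there is no contact force, so I continue.

crank_tcp([
  {"finger_gap": 0.05,"d": [-0.012,0,0]},
  {"finger_gap": 0.05,"d": [-0.015,0,0]},
  {"finger_gap": 0.05,"d": [-0.015,0,0]},
  {"finger_gap": 0.05,"d": [-0.012,0,0]},
  {"finger_gap": 0.05},
])

```text
time_s: 8.1
eef_pos: [0.5727, -0.0135, 0.2986]
eef_rot: [0.0, 0.067, 0.998, 0.0]
ft_force: [-0.5, -0.0, -0.9]
opening: 0.0637
finger_force: 38.9
```

Run:
```python
from h import *
im=ctrl.get_image('wrist');save(im,'w6');print(ctrl.sense()['ft_force'],pose()[0])
```

```text
[-0.5528 -0.3313 -1.0025] [ 0.5718 -0.0134  0.2985]
```

View pics/w6.png

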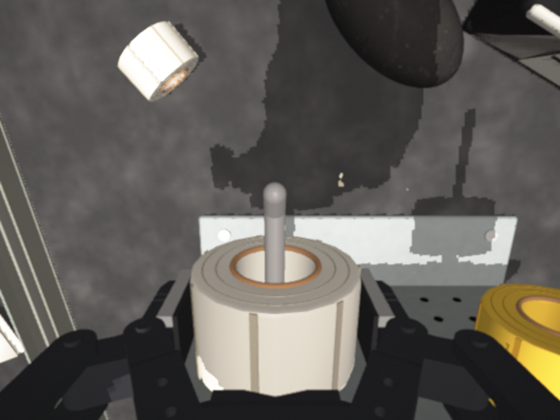

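The bar runs centred through the hole at (275,262), and yellow still hangs at the right. Now I lower, release and rise.

crank_tcp([
  {"finger_gap": 0.05,"d": [0,0,0.008]},
  {"finger_gap": 0.05,"d": [0,0,0.008]},
  {"finger_gap": 0.05},
])

```text
time_s: 8.45
eef_pos: [0.5712, -0.0136, 0.2824]
eef_rot: [-0.0, 0.067, 0.998, 0.0]
ft_force: [0.3, 0.5, 1.4]
opening: 0.0641
finger_force: 39.0
```

crank_tcp([
  {"finger_gap": 0.085},
  {"finger_gap": 0.085},
  {"finger_gap": 0.085},
  {"finger_gap": 0.085},
])

```text
time_s: 8.85
eef_pos: [0.5719, -0.0139, 0.2825]
eef_rot: [-0.0, 0.067, 0.998, 0.0]
ft_force: [0.0, -0.6, -0.1]
opening: 0.0851
finger_force: 0.0
```

crank_tcp([
  {"finger_gap": 0.085,"d": [0,0,-0.03]},
  {"finger_gap": 0.085,"d": [0,0,-0.04]},
  {"finger_gap": 0.085,"d": [0,0,-0.04]},
  {"finger_gap": 0.085},
])

```text
time_s: 9.25
eef_pos: [0.5737, -0.0141, 0.3989]
eef_rot: [0.005, 0.067, 0.998, -0.0]
ft_force: [0.9, 0.7, 0.9]
opening: 0.0848
finger_force: 0.0
```

Run:
```python
from h import *
im=ctrl.get_image('top')
for l in('white_roll','yellow_roll'):print(l,[(np.array(d['xyz']),round(d['confidence'],2)) for d in ctrl.look_for(im,l)][:3])
im=ctrl.get_image('side')
for l in('white_roll','yellow_roll'):print(l,[(np.array(d['xyz']),round(d['confidence'],2)) for d in ctrl.look_for(im,l)][:3])
go([.6275,.1098,.39],1.438)
```

```text
white_roll [(array([ 0.5654, -0.0063,  0.153 ]), 0.68), (array([ 0.4614, -0.0657,  0.0413]), 0.63), (array([0.6482, 0.2276, 0.0389]), 0.6)]
yellow_roll [(array([0.6258, 0.1129, 0.1566]), 0.87)]
white_roll [(array([0.581 , 0.0034, 0.1473]), 0.73), (array([0.6676, 0.068 , 0.0419]), 0.66), (array([ 0.4664, -0.0668,  0.0326]), 0.5)]
yellow_roll [(array([0.6368, 0.1241, 0.1523]), 0.91)]
rot [ 0.0001 -0.0033 -0.001 ] shift after rot [-0.0392  0.1299  0.0009]
```

crank_tcp([
  {"finger_gap": 0.085,"d": [-0.015,0.045,0]},
  {"finger_gap": 0.085,"d": [-0.015,0.045,0]},
  {"finger_gap": 0.085,"d": [-0.009,0.04,0]},
  {"finger_gap": 0.085},
  {"finger_gap": 0.085},
])

```text
time_s: 10.05
eef_pos: [0.6278, 0.1106, 0.391]
eef_rot: [-0.001, 0.066, 0.998, -0.0]
ft_force: [-0.1, -0.2, -0.6]
opening: 0.0847
finger_force: 0.0
```

Run:
```python
from h import *
p,R=pose();im=ctrl.get_image('wrist');save(im,'w7');M=np.array(im['mount'])
T=np.eye(4);T[:3,:3]=R;T[:3,3]=p;W=np.linalg.inv(T@M);k=[im[x] for x in('fx','fy','cx','cy')]
f=im['frame'][:,:,::-1];hsv=cv2.cvtColor(np.ascontiguousarray(f),cv2.COLOR_BGR2HSV)
m=cv2.inRange(hsv,(18,150,90),(35,255,255))
n,l,st,ce=cv2.connectedComponentsWithStats(m)
i=1+np.argmax(st[1:,4]);print(st[i])
x0,y0,w,h=st[i][:4]
for v in range(y0,y0+h,6):
    xs=np.nonzero(l[v]==i)[0];print(v,xs.min(),xs.max(),len(xs))
uc=x0+w//2
for du in(-12,-8,8,12): 
    vs=np.nonzero(l[:,uc+du]==i)[0];print(uc+du,vs.min(),vs.max(),unp(W,k,uc+du,vs.min(),.161),unp(W,k,uc+du,vs.max(),.161))
go([.6275,.1098,.28],1.438)
```

```text
[ 228  179   94   83 6496]
179 261 288 13
185 233 314 33
191 228 321 50
197 228 321 94
203 229 321 93
209 229 321 93
215 228 321 94
221 228 320 93
227 229 321 93
233 228 320 93
239 229 320 92
245 230 319 90
251 233 315 80
257 244 307 64
263 179 261 [0.5929 0.1076 0.161 ] [0.6441 0.1003 0.161 ]
267 179 260 [0.5932 0.1099 0.161 ] [0.6437 0.1029 0.161 ]
283 179 260 [0.5944 0.119  0.161 ] [0.645  0.1126 0.161 ]
287 179 261 [0.5947 0.1212 0.161 ] [0.646 0.115 0.161]
rot [-0.001  -0.0024 -0.0007] shift after rot [0.0002 0.0001 0.1114]
```

crank_tcp([
  {"finger_gap": 0.085,"d": [0.001,0,0.03]},
  {"finger_gap": 0.085,"d": [0,0,0.035]},
  {"finger_gap": 0.085,"d": [0,0,0.03]},
  {"finger_gap": 0.085,"d": [0,0,0.016]},
  {"finger_gap": 0.085},
])

```text
time_s: 10.6
eef_pos: [0.625, 0.1082, 0.2784]
eef_rot: [-0.003, 0.068, 0.998, -0.001]
ft_force: [-0.2, 0.4, -0.8]
opening: 0.085
finger_force: 0.0
```

crank_tcp([
  {"finger_gap": 0.06},
  {"finger_gap": 0.05},
  {"finger_gap": 0.05},
  {"finger_gap": 0.05},
  {"finger_gap": 0.05},
], force=35)

```text
time_s: 11.1
eef_pos: [0.6277, 0.1097, 0.2834]
eef_rot: [0.002, 0.067, 0.998, -0.0]
ft_force: [-0.4, -2.0, 5.6]
opening: 0.0636
finger_force: 39.1
```

Run:
```python
from h import *
go([.6265,.1102,.28],1.438)
```

```text
rot [-0.0002  0.0031 -0.0012] shift after rot [0.0012 0.0003 0.0034]
```

crank_tcp([
  {"finger_gap": 0.05,"d": [0,0,-0.01]},
  {"finger_gap": 0.05,"d": [0,0,-0.01]},
  {"finger_gap": 0.05},
  {"finger_gap": 0.05},
])

```text
time_s: 11.5
eef_pos: [0.6272, 0.1101, 0.3021]
eef_rot: [0.0, 0.067, 0.998, 0.0]
ft_force: [-0.5, -0.1, -2.1]
opening: 0.0637
finger_force: 38.9
```

Run:
```python
from h import *
go([.6265,.1102,.3004],1.438)
```

```text
rot [ 0.0004  0.0009 -0.0008] shift after rot [0.0007 0.     0.0017]
```

Slightly high by 1.7 mm; I correct that and pull out 125 mm.

crank_tcp([
  {"finger_gap": 0.05,"d": [0.01,0,0.0015]},
  {"finger_gap": 0.05,"d": [0.015,0,0]},
  {"finger_gap": 0.05,"d": [0.015,0,0]},
  {"finger_gap": 0.05,"d": [0.015,0,0]},
  {"finger_gap": 0.05,"d": [0.015,0,0]},
])

```text
time_s: 12.0
eef_pos: [0.5568, 0.1193, 0.2996]
eef_rot: [-0.0, 0.067, 0.998, 0.0]
ft_force: [0.9, -0.8, -0.9]
opening: 0.0642
finger_force: 38.9
```

crank_tcp([
  {"finger_gap": 0.05,"d": [0.015,0,0]},
  {"finger_gap": 0.05,"d": [0.015,0,0]},
  {"finger_gap": 0.05,"d": [0.015,0,0]},
  {"finger_gap": 0.05,"d": [0.015,0,0]},
  {"finger_gap": 0.05},
])

```text
time_s: 12.5
eef_pos: [0.4962, 0.1274, 0.2996]
eef_rot: [-0.001, 0.066, 0.998, -0.0]
ft_force: [0.5, 0.0, -0.4]
opening: 0.0637
finger_force: 38.9
```

Run:
```python
from h import *
im=ctrl.get_image('wrist');save(im,'w8');M=np.array(im['mount']);k=[im[x] for x in('fx','fy','cx','cy')]
ref=cv2.imread('pics/w3.png')
f=np.ascontiguousarray(im['frame'][:,:,::-1])
# column profile through face at u=275 for both (white ref, yellow now)
for n,g in(('white',ref),('yellow',f)):
    hsv=cv2.cvtColor(g,cv2.COLOR_BGR2HSV)
    m=cv2.inRange(hsv,(5,90,60),(17,255,255)); m[:,:150]=0;m[:,420:]=0;m[:200]=0;m[340:]=0
    ys,xs=np.nonzero(m);print(n,len(xs),cv2.fitEllipse(np.column_stack([xs,ys]).astype(np.float32)) if len(xs)>5 else 0, xs.min(),xs.max(),ys.min(),ys.max())
go([.48,.255,.34],.965-.0)
```

```text
white 947 ((275.07440185546875, 266.2352294921875), (39.60479736328125, 86.41632843017578), 90.17326354980469) 230 320 245 287
yellow 1005 ((272.2823486328125, 258.39599609375), (44.90553665161133, 104.5640640258789), 74.19430541992188) 192 360 236 327
rot [-0.0005 -0.0009  0.4725] shift after rot [ 0.0871  0.095  -0.0401]
```

Run:
```python
from h import *
im=ctrl.get_image('wrist');M=np.array(im['mount']);k=[im[x] for x in('fx','fy','cx','cy')]
def px(u,v,zt):
    d=M[:3,:3]@np.array([(u-k[2])/k[0],(v-k[3])/k[1],1]);c=M[:3,3];return c+d*(zt-c[2])/d[2]
for n,file in(('white','w3'),('yellow','w8')):
    g=cv2.imread(f'pics/{file}.png');hsv=cv2.cvtColor(g,cv2.COLOR_BGR2HSV)
    print(n,[(v,*hsv[v,275]) for v in range(228,316,4)])
print('white face',px(275,266,.1533))
for v in(254,256,258,260):print(v,px(275,v,.1544))
```

```text
white [(228, np.uint8(8), np.uint8(9), np.uint8(113)), (232, np.uint8(15), np.uint8(9), np.uint8(114)), (236, np.uint8(20), np.uint8(33), np.uint8(163)), (240, np.uint8(19), np.uint8(32), np.uint8(168)), (244, np.uint8(14), np.uint8(63), np.uint8(161)), (248, np.uint8(14), np.uint8(126), np.uint8(213)), (252, np.uint8(20), np.uint8(12), np.uint8(249)), (256, np.uint8(21), np.uint8(13), np.uint8(247)), (260, np.uint8(21), np.uint8(13), np.uint8(247)), (264, np.uint8(21), np.uint8(13), np.uint8(247)), (268, np.uint8(19), np.uint8(14), np.uint8(247)), (272, np.uint8(21), np.uint8(14), np.uint8(247)), (276, np.uint8(20), np.uint8(15), np.uint8(247)), (280, np.uint8(19), np.uint8(14), np.uint8(247)), (284, np.uint8(13), np.uint8(115), np.uint8(175)), (288, np.uint8(14), np.uint8(87), np.uint8(191)), (292, np.uint8(17), np.uint8(28), np.uint8(165)), (296, np.uint8(18), np.uint8(40), np.uint8(192)), (300, np.uint8(17), np.uint8(29), np.uint8(170)), (304, np.uint8(18), np.uint8(37), np.uint8(172)), (308, np.uint8(17), np.uint8(28), np.uint8(175)), (312, np.uint8(19), np.uint8(29), np.uint8(1
[... 592 characters left out ...]
), np.uint8(161), np.uint8(224)), (276, np.uint8(15), np.uint8(129), np.uint8(223)), (280, np.uint8(22), np.uint8(182), np.uint8(177)), (284, np.uint8(20), np.uint8(188), np.uint8(186)), (288, np.uint8(22), np.uint8(183), np.uint8(183)), (292, np.uint8(21), np.uint8(184), np.uint8(193)), (296, np.uint8(22), np.uint8(182), np.uint8(189)), (300, np.uint8(22), np.uint8(182), np.uint8(219)), (304, np.uint8(27), np.uint8(160), np.uint8(253)), (308, np.uint8(26), np.uint8(172), np.uint8(251)), (312, np.uint8(26), np.uint8(172), np.uint8(251))]
white face [ 0.0171 -0.0004  0.1533]
254 [ 0.0216 -0.0004  0.1544]
256 [ 0.0207 -0.0004  0.1544]
258 [ 0.0199 -0.0004  0.1544]
260 [ 0.0191 -0.0004  0.1544]
```

Run:
```python
from h import *
p,R=pose();im=ctrl.get_image('wrist');M=np.array(im['mount']);k=[im[x] for x in('fx','fy','cx','cy')]
T=np.eye(4);T[:3,:3]=R;T[:3,3]=p+[.0,.0,0];T[:3,3]=[.4984,.1272,.2983];W=np.linalg.inv(T@M)
r=[unp(W,k,u,v,.024)[:2] for u,v in((462,125),(422,188),(515,155),(473,215))];print(np.mean(r,0))
go([.552,.217,.37],.965)
```

```text
[0.4877 0.2634]
rot [0.0004 0.0007 0.472 ] shift after rot [ 0.0074  0.1041 -0.0698]
```

crank_tcp([
  {"finger_gap": 0.05,"d": [0,0,-0.03]},
  {"finger_gap": 0.05,"d": [0,0,-0.04],"turn_vec": [0,0,0.1]},
  {"finger_gap": 0.05,"turn_vec": [0,0,0.13]},
  {"finger_gap": 0.05,"turn_vec": [0,0,0.13]},
  {"finger_gap": 0.05,"turn_vec": [0,0,0.11]},
])

```text
time_s: 13.15
eef_pos: [0.4993, 0.1271, 0.3707]
eef_rot: [0.001, 0.3, 0.954, 0.0]
ft_force: [-1.1, -0.4, -0.5]
opening: 0.0635
finger_force: 39.2
```

Run:
```python
from h import *
go([.552,.217,.37],.965)
```

```text
rot [ 0.0013  0.0013 -0.0033] shift after rot [0.0079 0.1039 0.0007]
```

crank_tcp([
  {"finger_gap": 0.05,"d": [0.008,0.034,0]},
  {"finger_gap": 0.05,"d": [0,0.035,0]},
  {"finger_gap": 0.05,"d": [0,0.035,0]},
  {"finger_gap": 0.05},
  {"finger_gap": 0.05},
])

```text
time_s: 13.65
eef_pos: [0.5514, 0.2178, 0.3696]
eef_rot: [-0.0, 0.297, 0.955, -0.0]
ft_force: [0.1, 0.2, -1.2]
opening: 0.0637
finger_force: 39.3
```

Run:
```python
from h import *
p,R=pose();im=ctrl.get_image('wrist');save(im,'w9');M=np.array(im['mount'])
T=np.eye(4);T[:3,:3]=R;T[:3,3]=p;W=np.linalg.inv(T@M);k=[im[x] for x in('fx','fy','cx','cy')];np.savez('w9.npz',W=W,k=k,p=p,R=R)
f=im['frame'][:,:,::-1];hsv=cv2.cvtColor(np.ascontiguousarray(f),cv2.COLOR_BGR2HSV)
n,_,st,ce=cv2.connectedComponentsWithStats(cv2.inRange(hsv,(45,120,60),(80,255,255)))
for i in range(1,n):
    if st[i][4]>40: print(st[i],ce[i])
c=W[:3,:3]@np.array([.487,.263,.049])+W[:3,3];print('expected seat px',c[0]/c[2]*k[0]+k[2],c[1]/c[2]*k[1]+k[3])
```

```text
[ 241   39   74   30 1457] [277.3809  56.7591]
[ 243  125   70   27 1285] [277.5035 135.1432]
expected seat px 276.8553244129717 95.70647461470759
```

View pics/w9.png

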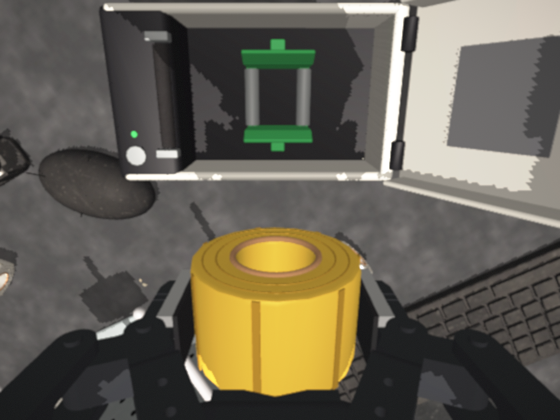

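The view is straight above the well: rollers at u≈252 and 303 between guides at v≈50–68 and 126–142. Everything is parallel to the image axes, so the yaw is right, and the expected seat pixel (277,96) agrees.

Run:
```python
from h import *
t=np.load('w9.npz');W,k=t['W'],t['k']
print(unp(W,k,277.7,97,.022),unp(W,k,277.6,96,.067),unp(W,k,277.5,96,.045))
a,b=unp(W,k,130,178,.069),unp(W,k,395,178,.067);d=b-a;print('rim',np.arctan2(d[1],d[0]))
a,b=unp(W,k,252,97,.024),unp(W,k,303.3,97,.024);d=b-a;print('roll',np.linalg.norm(d),np.arctan2(d[1],d[0]))
go([.487,.2635,.30],.967)
```

```text
[0.4883 0.2631 0.022 ] [0.4874 0.2633 0.067 ] [0.4875 0.2633 0.045 ]
rim 0.9666806643971149
roll 0.043251391401080544 0.9687041125577459
rot [-0.0008 -0.0002 -0.0001] shift after rot [0.079  0.0019 0.0697]
```

crank_tcp([
  {"finger_gap": 0.05,"d": [0.025,0.002,0]},
  {"finger_gap": 0.05,"d": [0.03,0,0]},
  {"finger_gap": 0.05,"d": [0.024,0,0]},
  {"finger_gap": 0.05,"d": [0,0,0.03]},
  {"finger_gap": 0.05,"d": [0,0,0.035]},
])

```text
time_s: 14.2
eef_pos: [0.4868, 0.2637, 0.3067]
eef_rot: [0.002, 0.297, 0.955, 0.002]
ft_force: [-0.2, -0.6, -1.2]
opening: 0.0639
finger_force: 39.3
```

crank_tcp([
  {"finger_gap": 0.05,"d": [0,0,0.01]},
  {"finger_gap": 0.05},
  {"finger_gap": 0.05},
])

```text
time_s: 14.5
eef_pos: [0.4872, 0.2635, 0.2964]
eef_rot: [0.0, 0.298, 0.955, 0.0]
ft_force: [0.0, -0.3, -0.1]
opening: 0.0639
finger_force: 39.3
```

Run:
```python
from h import *
go([.4875,.2633,.2044],.967)
```

```text
rot [ 0.001   0.0006 -0.0009] shift after rot [-0.0004 -0.      0.092 ]
```

crank_tcp([
  {"finger_gap": 0.05,"d": [0,0,0.02]},
  {"finger_gap": 0.05,"d": [0,0,0.02]},
  {"finger_gap": 0.05,"d": [0,0,0.015]},
  {"finger_gap": 0.05,"d": [0,0,0.01]},
  {"finger_gap": 0.05},
])

```text
time_s: 15.0
eef_pos: [0.4869, 0.2638, 0.2302]
eef_rot: [-0.0, 0.298, 0.955, -0.0]
ft_force: [-0.2, -0.3, 0.2]
opening: 0.0638
finger_force: 39.3
```

crank_tcp([
  {"finger_gap": 0.05,"d": [0,0,0.01]},
  {"finger_gap": 0.05,"d": [0,0,0.01]},
  {"finger_gap": 0.05},
])

```text
time_s: 15.3
eef_pos: [0.4863, 0.2637, 0.2091]
eef_rot: [-0.001, 0.297, 0.955, -0.001]
ft_force: [-0.2, -0.7, -1.4]
opening: 0.0639
finger_force: 39.3
```

Run:
```python
from h import *
go([.4875,.2633,.2034],.967)
```

```text
rot [-0.0015 -0.0008 -0.    ] shift after rot [-0.0012  0.0004  0.0057]
```

crank_tcp([
  {"finger_gap": 0.05,"d": [-0.001,0,0.004]},
  {"finger_gap": 0.05,"d": [0,0,0.002]},
  {"finger_gap": 0.05,"d": [0,0,0.001]},
  {"finger_gap": 0.05},
  {"finger_gap": 0.05},
])

```text
time_s: 15.8
eef_pos: [0.4876, 0.2634, 0.2034]
eef_rot: [0.0, 0.297, 0.955, 0.0]
ft_force: [-0.5, -0.6, -0.6]
opening: 0.0637
finger_force: 39.3
```

Run:
```python
from h import *
go([.4875,.2633,.2034],.967)
```

```text
rot [ 0.0004  0.0001 -0.    ] shift after rot [ 0.0001 -0.0002 -0.    ]
```

crank_tcp([
  {"finger_gap": 0.05,"d": [0,0,0.001]},
  {"finger_gap": 0.05,"d": [0,0,0.001]},
  {"finger_gap": 0.05},
])

```text
time_s: 16.1
eef_pos: [0.4878, 0.2635, 0.2025]
eef_rot: [0.0, 0.297, 0.955, 0.0]
ft_force: [-2.0, -0.5, 9.3]
opening: 0.0638
finger_force: 40.0
```

Contact with the rollers (9 N). I release, rise and check.

crank_tcp([
  {"finger_gap": 0.08,"d": [0,0,-0.001]},
  {"finger_gap": 0.08},
  {"finger_gap": 0.08},
  {"finger_gap": 0.08},
])

```text
time_s: 16.5
eef_pos: [0.4876, 0.2634, 0.2021]
eef_rot: [-0.0, 0.297, 0.955, -0.0]
ft_force: [-0.1, 0.6, 0.1]
opening: 0.0802
finger_force: 0.0
```

crank_tcp([
  {"finger_gap": 0.08,"d": [0,0,-0.02]},
  {"finger_gap": 0.08,"d": [0,0,-0.03]},
  {"finger_gap": 0.08,"d": [0,0,-0.04]},
  {"finger_gap": 0.08,"d": [0,0,-0.04]},
  {"finger_gap": 0.08,"d": [0,0,-0.04]},
])

```text
time_s: 17.0
eef_pos: [0.4873, 0.2632, 0.3736]
eef_rot: [-0.0, 0.297, 0.955, -0.0]
ft_force: [0.9, 0.6, -1.4]
opening: 0.0804
finger_force: 0.0
```

crank_tcp([
  {"finger_gap": 0.08,"d": [-0.035,0,0]},
  {"finger_gap": 0.08,"d": [-0.035,0,0]},
  {"finger_gap": 0.08},
])

```text
time_s: 17.3
eef_pos: [0.548, 0.2216, 0.3723]
eef_rot: [0.001, 0.299, 0.954, 0.0]
ft_force: [-0.3, 0.7, -1.0]
opening: 0.08
finger_force: 0.0Traceback (most recent call last):
```

Run:
```python
from h import *
p,R=pose();im=ctrl.get_image('wrist');save(im,'w10');M=np.array(im['mount'])
T=np.eye(4);T[:3,:3]=R;T[:3,3]=p;W=np.linalg.inv(T@M);k=[im[x] for x in('fx','fy','cx','cy')]
d=ctrl.silhouettes(im,'yellow_roll')[0];ys,xs=np.nonzero(d['pixels']);r=cv2.minAreaRect(np.column_stack([xs,ys]).astype(np.float32));print(d['confidence'],r,unp(W,k,*r[0],.075))
for c in('top','side'):
    im=ctrl.get_image(c)
    for l in('white_roll','yellow_roll','stapler','mouse'):print(c,l,[(np.array(d['xyz']),round(d['confidence'],2)) for d in ctrl.look_for(im,l)][:2])
    if c=='top':
        for l in('yellow_roll','white_roll'):
            d=ctrl.silhouettes(im,l)[0];ys,xs=np.nonzero(d['pixels']);r=cv2.minAreaRect(np.column_stack([xs,ys]).astype(np.float32));print(l,r,len(xs))
```

```text
  File "<stdin>", line 4, in <module>
IndexError: list index out of range
```

Run:
```python
from h import *
p,R=pose();im=ctrl.get_image('wrist');M=np.array(im['mount'])
T=np.eye(4);T[:3,:3]=R;T[:3,3]=p;W=np.linalg.inv(T@M);k=[im[x] for x in('fx','fy','cx','cy')]
hsv=cv2.cvtColor(np.ascontiguousarray(im['frame'][:,:,::-1]),cv2.COLOR_BGR2HSV)
n,l,st,ce=cv2.connectedComponentsWithStats(cv2.inRange(hsv,(18,120,80),(35,255,255)))
for i in range(1,n):
    if st[i][4]>300:
        ys,xs=np.nonzero(l==i);r=cv2.minAreaRect(np.column_stack([xs,ys]).astype(np.float32));print(st[i],r,unp(W,k,*r[0],.065))
for c in('top','side'):
    im=ctrl.get_image(c)
    for l in('white_roll','yellow_roll','stapler','mouse'):print(c,l,[(np.array(d['xyz']),round(d['confidence'],2)) for d in ctrl.look_for(im,l)][:2])
```

```text
[ 235   76   84   61 4874] ((276.5, 106.0), (60.0, 83.0), 90.0) [0.4866 0.2643 0.065 ]
top white_roll [(array([ 0.5739, -0.0099,  0.1535]), 0.97), (array([0.651 , 0.2275, 0.0345]), 0.63)]
top yellow_roll [(array([0.4822, 0.2442, 0.0688]), 0.71)]
top stapler [(array([ 0.5738, -0.0113,  0.1554]), 0.71), (array([ 0.3822, -0.0318,  0.0421]), 0.68)]
top mouse [(array([0.4571, 0.076 , 0.0319]), 0.67)]
side white_roll [(array([0.5832, 0.0036, 0.1444]), 0.78), (array([ 0.469 , -0.0672,  0.0294]), 0.71)]
side yellow_roll [(array([0.4998, 0.2728, 0.0695]), 0.56)]
side stapler [(array([ 0.3911, -0.0215,  0.0363]), 0.79)]
side mouse [(array([0.4711, 0.0936, 0.0297]), 0.66)]
```

Yellow sits within about 1.5 mm of the seat, square to the image, and white hangs on the spare hook. Stapler and mouse have not moved and nothing touches the robot, so I hand in.

```bash
python3 -c "
from h import *
print(ctrl.finish_job())"
```

```text
the job is handed in; nothing more can be done
None
```

The job is handed in, though no verdict was returned: by my last camera check the white roll hangs on the spare hook, the yellow roll sits about 1.5 mm from the printer seat, the stapler and mouse are unmoved, and about 18 s of the 51 s were used.

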